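Spray-clean a guide roller at the tyre bench

TASK

Put the tall silver roller on the upright spindle of the spray station, right down on the base, and let go of it. Then swing the yellow spout of the clamped blue canister round until it points straight at the spindle, and press the red cap all the way down for about half a second, without ramming it, and let it spring back up. Do not press the cap before that, and leave the other things on the bench where they are.

Things in the scene. Friction and masses are not known exactly. Their poses are not given: they have to be found in the camera images.
- station: Grey spray station fixed to the bench: base plate 130 x 300 x 12 mm (local x, y, z). Origin: centre of its underside, z up. At local y = -75 mm stands a steel spindle, at y = +75 mm the blue canister in a steel cup (82 mm across, rim 67 mm above the bench), with a clamp post (137 mm tall) at y = +120 to +134 mm.
- spindle_seat (a point): On the spindle's axis, at the top of the base plate (12 mm above the bench), where the roller's underside comes to rest. The spindle is 26 mm in diameter for 52 mm and then tapers to 10 mm at its tip, 70 mm above this point. Axes as the station's.
- canister_foot (a point): On the upright axis of canister, spout and cap, 12 mm above the bench (base plate's top). Axes as the station's. It does not show the canister's height.
- clamp (a point): On the canister's axis, 137 mm above the bench: the top of the clamp band. The canister (66 mm across) cannot move but is clamped 0 to 20 mm above the base plate; how high is not told: find it by touch or by eye. Clamped lowest, the spout's centre line is 173 mm and the cap's flat top (unpressed) 214 mm above the bench; clamped highest, 193 and 234 mm.
- swivel (a joint): Turn of the yellow spout about the canister's axis (rad): 0 points straight at the spindle (station's -y), positive is anticlockwise from above (+1.57: station's +x). Starts at 0.8 to 1.6; turns from -2.2 to 2.2 with no stop at 0; stays where left; 1 N at its tip moves it. A level bar 16 mm wide and high reaching 90 mm from the axis, brass nozzle to 98 mm. It does not go down with the cap.
- cap (a joint): How far the red cap is pressed (m): 0 up, 0.010 fully down on a hard stop. The cap is a flat-topped disc 48 mm across and 18 mm thick on the canister's axis, above the spout; its spring takes 4.2 N to start moving and 10.2 N fully down, and lifts it again when it is let go.
- roller: The tall silver (aluminium) flanged roller, standing upright and loose, 0.2 to 0.42 kg: 95 mm tall, flanges 60 mm in diameter and 10 mm thick at both ends, waist 44 mm in diameter between them, through bore 36 mm. Origin: centre of the underside; z up its axis.
- short_roller: Bystander: a short black roller of the same shape, 60 mm tall, standing. Origin: centre of the underside. Its place and the tall roller's may be swapped.
- grease_tub: Bystander: white tub with green lid, 72 mm across, 85 mm tall, standing. Origin: centre of the underside.
- spare_can: Bystander: loose grey can, 60 mm across, 170 mm tall, standing. Origin: centre of the underside.
- tape: Bystander: yellow tape ring, 96 mm across, 36 mm tall, lying flat. Origin: centre of the underside.
- mallet: Bystander: hammer, 220 mm long, lying along its x.
- spanner: Bystander: spanner, 200 mm long, lying along its x.
- mug: Bystander: blue mug, 80 mm across, 92 mm tall, standing. Origin: centre of the underside.
Not all that is in view belongs to the job. Of the things like the roller, leave any that is brown, orange or pink; of the rest the smaller one is meant.

How it is judged:
By the outcome, as a careful person would: the job done as asked, in the order asked, and still so for the second after the job is handed in, with the robot touching nothing.
It also fails if it takes over 67 s, if anything falls off the work surface, if the arm or the gripper's body presses on something with over 40 N, if the wrist force passes 120 N, or if a joint passes its speed limit or range.

ROBOT

A 6-joint arm with a two-finger parallel gripper is mounted at the origin on the work surface. World frame = base frame: x ahead of the robot, y to its left, z up, the work surface at z = 0. Lengths are in m, angles in degrees, forces in N, time in s.
With the tool pointing down it reaches from about 0.375 to 0.9 m from the base axis. Payload 3.1 kg.
Tool frame: the origin (TCP) lies midway between the tips of the shut fingers; the grasp point (between the pads) lies 19 mm behind it; x points along the fingers, y is the direction in which the jaws open and shut, and the axes are right-handed (so a half turn about x gives the same grasp; the last joint's range is limited). The gripper opens to 87 mm and grips with 3 to 60 N. Pads are 19 mm wide; open, the fingers measure 117 mm over their backs; the gripper's body (75 mm by 190 mm) begins 51 mm behind the grasp point.
Start: joints at [-10.227, 30.224, 82.088, -0, 67.689, -10.227], TCP at [0.625, 0, 0.223] pointing down, gripper open.
Joint ranges: [-176.69, 176.69], [-43.24, 126.21], [12.49, 139.97], [-82, 262], [0, 151.66], [-163.58, 163.58]. Speed limits (degrees/s): [159.86, 159.86, 180, 180, 180, 180].

INTERFACE

Orientations are given as a 3x3 rotation matrix whose columns are the frame's x, y, z axes.
In Python, from rig import bot gives the robot as it stands.
- The arm moves only by the tool play_rows, never from a script. Its argument "motion" is a list of rows, each a list of 3 entries, a list of its own where there are three numbers: the shift along the tool's x, y, z in mm, then the turn, a rotation vector about the tool's x, y, z in degrees, then the opening, from 0 (shut) to 1 (fully open). A call has 1 to 8 rows; each row is the pose to reach, as a shift and turn from the pose commanded when the call began, along the tool's axes at that moment; what a row does not reach only later rows make up. A row lasts 1/10 s, in which the tool goes at most 50 mm and 8.59 degrees, less where a joint would pass 70% of its speed; a pose out of reach is approached as far as the arm can. A call with a gripper value outside its range is refused whole. The fingers move at their own pace and stop on an object; the grip force is fixed at half the most. Time passes only in rows, so rows that repeat a pose let the fingers close. It gives the time, the measured TCP pose, the force and the opening at its end, in the units of the state.
- bot.read_state(): the state, without advancing time (a new reading comes with each control period).
- bot.capture(name): name is "scene" or "side" or "wrist"; returns a dict with "img" (400x640x3 uint8, blue, green, red), "mtx" (3x3 intrinsics, pixels), "k1" (the pictures are not rectified: a ray, as slopes to the right and down, at radius r is drawn at 1 + k1 r^2 times it, then the intrinsics apply), "rvec" (rotation vector, rad) and "tvec" (3), from world to camera coordinates, as OpenCV has them. Camera axes: x right, y down, z forward; pixel columns grow to the right and rows downward; lengths in m; the calibration is good to about 2 mm. A picture is of the moment at which its call begins. There is no depth.
- bot.hand_in(): hands the job in, once; it reports no verdict.
The state is a dict: "time_s": time; "joint_positions": joint angles; "qvel": joint speeds; "tau": joint torques, N m; "position": TCP position; "tcp_rot": TCP orientation; "force": force on the tool from outside, world axes, zero at the start; "moment": the same for the moment, N m; "opening": opening from 0.0 (shut) to 1.0 (fully open).
Only numpy, scipy, OpenCV 4.12 (cv2) and the standard library are available. Lean on these libraries where they do the work, as an engineer would, in place of code of your own. Each camera call takes 0.05 s, during which the arm holds its last target.

## Working session

There is one attempt and no reset: what is moved stays moved. The work goes in short steps, Python scripts to look and compute and a tool call to move; the robot and the scene stay as the last step left them, time stands still between calls to the robot, and variables do not carry over. Pictures are saved under pics/ and viewed, and the job is handed in when it is done.

Besides the shell and the picture viewer there is one more tool, called after "Request:" as name(argument=value, ...), one argument or row to a line, values as JSON. play_rows: Moves the arm, as the interface text tells. Its arguments: {"type":"object","properties":{"motion":{"type":"array"}},"required":["motion"]}

```bash
ls; mkdir -p pics
python3 - <<'E'
from rig import bot
import cv2
s=bot.read_state(); print(s)
for n in ["scene","side","wrist"]:
    c=bot.capture(n); cv2.imwrite(f"pics/{n}0.png",c["img"]); print(n,c["mtx"],c["k1"],c["rvec"],c["tvec"])
E
```

```text
pics
{'time_s': 0.0, 'joint_positions': array([-1.02275085e+01,  3.02772806e+01,  8.21566750e+01, -6.21482491e-04,
        6.76879536e+01, -1.02273124e+01]), 'qvel': array([-0.03644581,  0.0822324 ,  0.08616269, -0.08468948,  0.12897684,
       -0.04154586]), 'tau': array([-5.45745443e-04, -4.40045428e+01, -1.76593530e+01,  6.32597599e-02,
        5.83207863e-02, -1.53719384e-04]), 'position': array([6.24271478e-01, 1.55480937e-04, 2.21588094e-01]), 'tcp_rot': array([[-2.09568850e-03,  9.99997804e-01,  3.20038681e-07],
       [ 3.67915881e-04,  1.09107813e-06, -9.99999932e-01],
       [-9.99997736e-01, -2.09568824e-03, -3.67917359e-04]]), 'force': array([ 0.92436668, -0.10466046, -0.79823901]), 'moment': array([ 0.00234284, -0.00151008,  0.04618156]), 'opening': 0.9984903383160793}
scene [[413.47921317   0.         321.17274748]
 [  0.         413.47921317 197.00540215]
 [  0.           0.           1.        ]] -0.06350426989013679 [ 1.83777074  1.3900221  -0.67619572] [-0.13881863 -0.19254664  1.58553197]
side [[380.00597069   0.         319.47847956]
 [  0.         380.00597069 193.13570571]
 [  0.           0.           1.        ]] -0.056617770240056105 [ 2.11297967 -0.53576977  0.26236588] [-0.49120831  0.28125024  0.99235822]
wrist [[302.9649173    0.         322.32013769]
 [  0.         302.9649173  198.47623056]
 [  0.           0.           1.        ]] -0.05396311084473994 [-2.84014272e+00 -3.02234239e-04  2.03581137e-03] [-0.62491029 -0.03664439  0.39124048]
```

View pics/scene0.png

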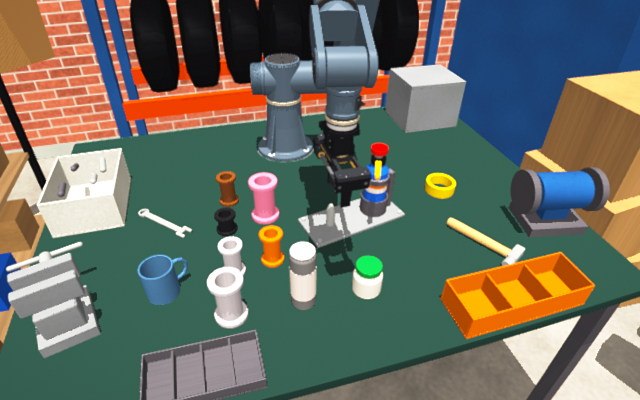

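View pics/side0.png

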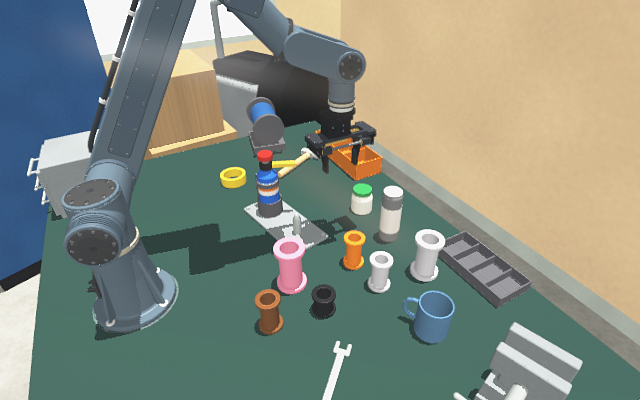

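View pics/wrist0.png

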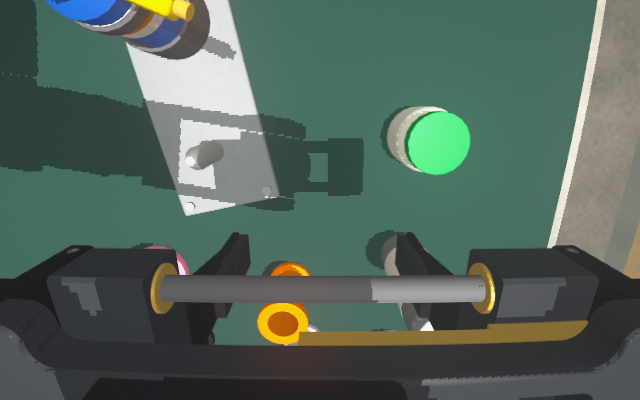

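The smaller pale roller stands at about scene (231,257) and side (379,271), and a larger pale lookalike is at scene (228,297). The station and spindle are at scene (331,217). I'll zoom in to measure them.

```bash
cat > h.py <<'E'
import numpy as np, cv2
from scipy.optimize import least_squares
def proj(c,P):
    P=np.atleast_2d(np.asarray(P,float)); R=cv2.Rodrigues(np.array(c["rvec"]))[0]
    d=np.array([c["k1"],0,0,0,0.])
    return cv2.projectPoints(P,np.array(c["rvec"]),np.array(c["tvec"]),c["mtx"],d)[0].reshape(-1,2)
def ray(c,uv):
    u=cv2.undistortPoints(np.array([[uv]],float),c["mtx"],np.array([c["k1"],0,0,0,0.]))[0,0]
    R=cv2.Rodrigues(np.array(c["rvec"]))[0]; t=np.array(c["tvec"]).ravel()
    d=R.T@np.array([u[0],u[1],1]); return -R.T@t, d/np.linalg.norm(d)
def onz(c,uv,z):
    o,d=ray(c,uv); return o+d*(z-o[2])/d[2]
def tri(obs):
    A=np.zeros((3,3));b=np.zeros(3)
    for c,uv in obs:
        o,d=ray(c,uv);M=np.eye(3)-np.outer(d,d);A+=M;b+=M@o
    return np.linalg.solve(A,b)
def zoom(img,x0,y0,w,h,f,name):
    cv2.imwrite(name,cv2.resize(img[y0:y0+h,x0:x0+w],None,fx=f,fy=f,interpolation=cv2.INTER_CUBIC))
E
python3 - <<'E'
from h import *
from rig import bot
import pickle
C={n:bot.capture(n) for n in ["scene","side","wrist"]}
pickle.dump(C,open("c0.pkl","wb"))
zoom(C["scene"]["img"],190,140,220,150,3.6,"pics/z_sc.png")
zoom(C["side"]["img"],230,140,220,160,3.6,"pics/z_si.png")
E
```

```text
(no output)
```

View pics/z_sc.png

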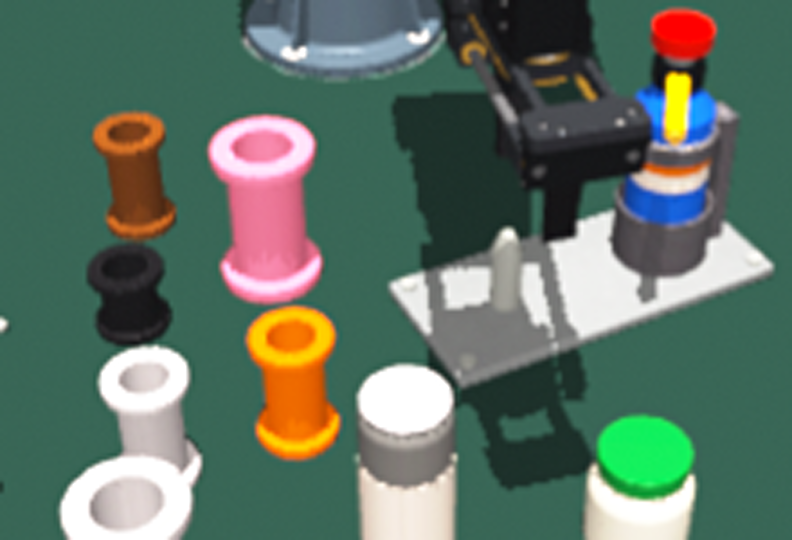

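View pics/z_si.png

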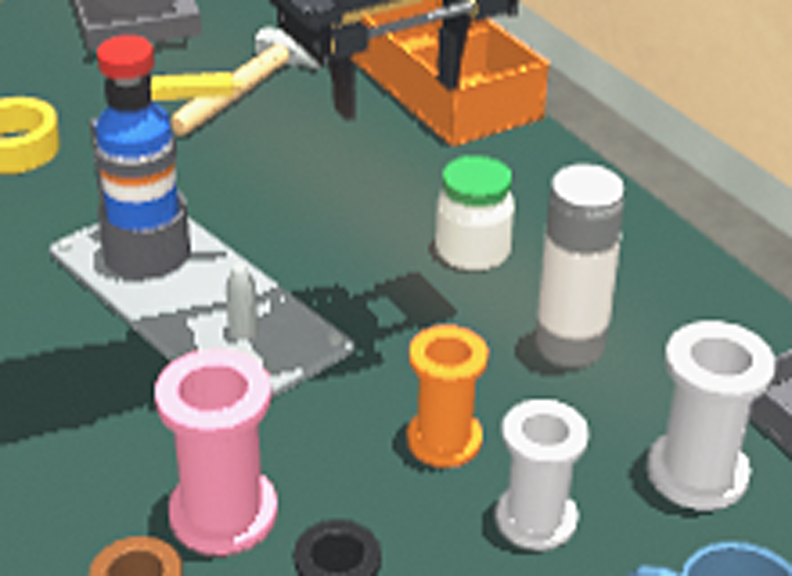

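Run:
```python
from h import *
import pickle
C=pickle.load(open("c0.pkl","rb")); sc,si,wr=C["scene"],C["side"],C["wrist"]
S=lambda x,y:(x/3.6+190-.4,y/3.6+140-.4); D=lambda x,y:(x/3.6+230-.4,y/3.6+140-.4)
for n,a,b in [("roller top",S(144,379),D(545,431)),("orange top",S(291,336),D(449,351)),("big silver",S(126,508),D(720,362)),("spindle tip",S(508,229),D(240,268)),("cap top",S(684,28),D(125,52)),
 ("can top",S(405,398),D(588,186)),("tub",S(645,452),D(478,180)),("spout tip",S(677,137),D(234,82))]:
    P=tri([(sc,a),(si,b)]); print(n,P.round(4),[ (proj(c,P)[0]-u).round(1) for c,u in((sc,a),(si,b))])
print("roller@.095",onz(sc,S(144,379),.095),onz(si,D(545,431),.095))
W=[(sc,S(460,382),(.065,-.15,.012)),(sc,S(390,285),(-.065,-.15,.012)),(sc,S(773,265),(.065,.15,.012)),(si,D(353,345),(.065,-.15,.012)),(si,D(52,247),(-.065,.15,.012)),(sc,S(508,229),(0,-.075,.082)),(si,D(240,268),(0,-.075,.082)),
 (wr,(185,215),(-.065,-.15,.012)),(wr,(278,194),(.065,-.15,.012)),(wr,(193,160),(0,-.075,.082))]
def f(p):
    c,s=np.cos(p[2]),np.sin(p[2]); r=[]
    for cam,uv,L in W:
        P=[p[0]+c*L[0]-s*L[1],p[1]+s*L[0]+c*L[1],L[2]]; r+=list(proj(cam,P)[0]-uv)
    return np.array(r)
r=least_squares(f,[.5,.1,0],loss="soft_l1"); print(r.x,np.degrees(r.x[2])); print(f(r.x).reshape(-1,2).round(1))
```

```text
roller top [ 0.595  -0.2652  0.0949] [array([-0.2,  0.2]), array([-0.2, -0.2])]
orange top [ 0.5803 -0.1605  0.097 ] [array([-0.2,  0.2]), array([-0.2, -0.2])]
big silver [ 0.7315 -0.2885  0.1193] [array([-0.4,  0.3]), array([-0.3, -0.2])]
spindle tip [0.491  0.0268 0.0862] [array([-0.4,  0.6]), array([-0.4, -0.6])]
cap top [0.4604 0.1739 0.2296] [array([-0.1,  0.2]), array([-0.1, -0.2])]
can top [ 0.7361 -0.1163  0.1714] [array([-0.3,  0.3]), array([-0.2, -0.2])]
tub [0.7406 0.0438 0.0837] [array([-0.5,  0.7]), array([-0.4, -0.5])]
spout tip [0.5451 0.1378 0.1926] [array([ 0.2, -0.4]), array([0.2, 0.3])]
roller@.095 [ 0.59448854 -0.2646304   0.095     ] [ 0.59496069 -0.26608229  0.095     ]
[0.4760808  0.10205158 0.20805248] 11.92052894727628
[[ 0.5  0. ]
 [-0.5 -0.1]
 [ 1.1  1. ]
 [ 0.6 -0.6]
 [-1.6 -0.3]
 [ 0.2  1.8]
 [-0.4  0.2]
 [-0.1  0.4]
 [ 1.7  2. ]
 [-2.6 -0.6]]
```

Run:
```python
from h import *
import pickle
C=pickle.load(open("c0.pkl","rb")); sc,si,wr=C["scene"],C["side"],C["wrist"]
S=lambda x,y:(x/3.6+190-.4,y/3.6+140-.4); D=lambda x,y:(x/3.6+230-.4,y/3.6+140-.4)
for n,a,b in [("black",S(126,270),D(338,553)),("brown",S(130,133),D(137,570)),("pink",S(262,147),D(213,389))]:
    print(n,tri([(sc,a),(si,b)]).round(3))
print("mug",onz(sc,(159,267),.092),onz(si,(434,305),.092))
R=cv2.Rodrigues(wr["rvec"])[0];print("wristcam",-R.T@wr["tvec"].ravel())
from rig import bot
s=bot.read_state();print(s["time_s"],s["position"],s["force"])
r=np.array([.595,-.265]);
obs={"orange":(.580,-.1605,.03,.097),"big":(.7315,-.2885,.037,.12),"can":(.736,-.116,.03,.17)}
```

```text
black [ 0.427 -0.265  0.059]
brown [ 0.293 -0.244  0.096]
pink [ 0.392 -0.146  0.13 ]
mug [ 0.62370834 -0.43249493  0.092     ] [ 0.61584337 -0.44255093  0.092     ]
wristcam [0.62563077 0.08113597 0.38397305]
0.3 [6.24746247e-01 7.35285609e-05 2.22194244e-01] [ 0.19866505  0.09979695 -0.40933531]
```

Roller: (0.595, -0.265), 95 mm tall as it should be. Spindle: about (0.491, 0.028). Canister: about (0.4605, 0.1745). The spout is at about 0.95 rad. I'll go above the roller with the jaws yawed 40° to stay clear of the larger roller.

Request:
play_rows(
  motion=[
    [[0, -4, 35], [-6, 0, 0], 1],
    [[0, -8, 75], [-12, 0, 0], 1],
    [[0, -12, 115], [-18, 0, 0], 1],
    [[0, -18, 155], [-24, 0, 0], 1],
    [[0, -22, 195], [-30, 0, 0], 1],
    [[0, -26, 235], [-36, 0, 0], 1],
    [[0, -30, 265], [-40, 0, 0], 1],
    [[0, -30, 265], [-40, 0, 0], 1],
  ],
)

```text
time_s: 1.1
position: [0.5945, -0.2698, 0.2224]
tcp_rot: [[0.001, 0.769, 0.64], [-0.002, 0.64, -0.769], [-1.0, -0.001, 0.002]]
force: [0.5, -0.1, 0.2]
opening: 0.998
```

Run:
```python
from h import *
from rig import bot
s=bot.read_state();print(s["time_s"],s["position"],s["tcp_rot"].round(3),s["force"],s["joint_positions"])
for n in ["side","wrist","scene"]: cv2.imwrite(f"pics/{n}1.png",bot.capture(n)["img"])
```

```text
1.1 [ 0.59445566 -0.26976801  0.22239448] [[ 0.001  0.769  0.64 ]
 [-0.002  0.64  -0.769]
 [-1.    -0.001  0.002]] [ 0.53011057 -0.06965969  0.16425281] [-34.15747828  32.39209358  77.89826557  -0.0927891   69.6059756
 -73.8873672 ]
```

View pics/wrist1.png

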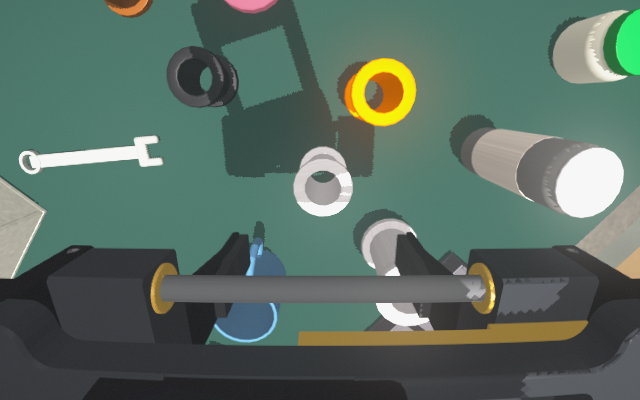

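View pics/side1.png

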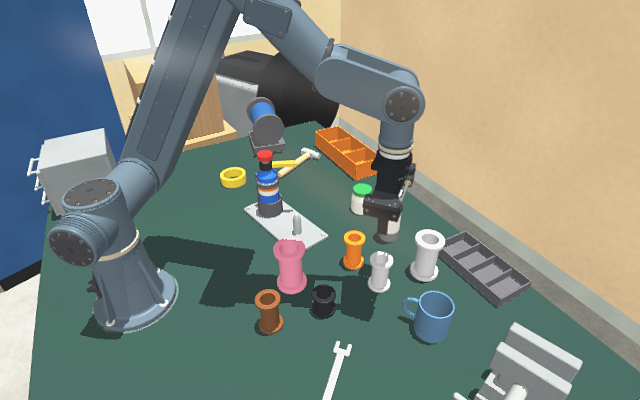

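The wrist view shows the roller's top flange at about (323,187), between the jaws laterally. I'll check its position from this view.

Run:
```python
from h import *
from rig import bot
c=bot.capture("wrist");print(onz(c,(323,187),.095))
s=bot.read_state();p=s["position"];print(s["time_s"],p,s["force"])
T=np.array([.595,-.265,p[2]]);print("tool shift mm",s["tcp_rot"].T@(T-p)*1000)
```

```text
[ 0.59362368 -0.26163533  0.095     ]
1.3 [ 0.59487421 -0.26368571  0.22236838] [ 0.79327388 -0.02110793  0.72632434]
tool shift mm [-0.00145764 -0.74874008  1.08746062]
```

Request:
play_rows(
  motion=[
    [[25, 0, 0], [0, 0, 0], 1],
    [[50, 0, 0], [0, 0, 0], 1],
    [[75, 0, 0], [0, 0, 0], 1],
    [[100, 0, 0], [0, 0, 0], 1],
    [[125, 0, 0], [0, 0, 0], 1],
    [[150, 0, 0], [0, 0, 0], 1],
    [[172, 0, 0], [0, 0, 0], 1],
    [[180, 0, 0], [0, 0, 0], 1],
  ],
)

```text
time_s: 2.1
position: [0.5939, -0.2622, 0.0403]
tcp_rot: [[-0.004, 0.765, 0.644], [0.003, 0.644, -0.765], [-1.0, -0.001, -0.005]]
force: [0.0, 0.7, 0.9]
opening: 0.998
```

Request:
play_rows(
  motion=[
    [[0, 0, 0], [0, 0, 0], 0.6],
    [[0, 0, 0], [0, 0, 0], 0.5],
    [[0, 0, 0], [0, 0, 0], 0.4],
    [[0, 0, 0], [0, 0, 0], 0.3],
    [[0, 0, 0], [0, 0, 0], 0.3],
    [[0, 0, 0], [0, 0, 0], 0.3],
    [[0, 0, 0], [0, 0, 0], 0.3],
  ],
)

```text
time_s: 2.8
position: [0.5955, -0.2657, 0.0438]
tcp_rot: [[0.002, 0.766, 0.643], [-0.001, 0.643, -0.766], [-1.0, 0.0, 0.002]]
force: [-1.4, -0.6, 6.4]
opening: 0.673
```

Run:
```python
from h import *
from rig import bot
s=bot.read_state();print(s["time_s"],s["position"],s["opening"],s["force"])
c=bot.capture("side");zoom(c["img"],300,140,200,160,4,"pics/si2.png")
```

```text
2.8 [ 0.59549822 -0.2657055   0.04376295] 0.6727790617345178 [-1.39745223 -0.56905875  6.37841775]
```

View pics/si2.png

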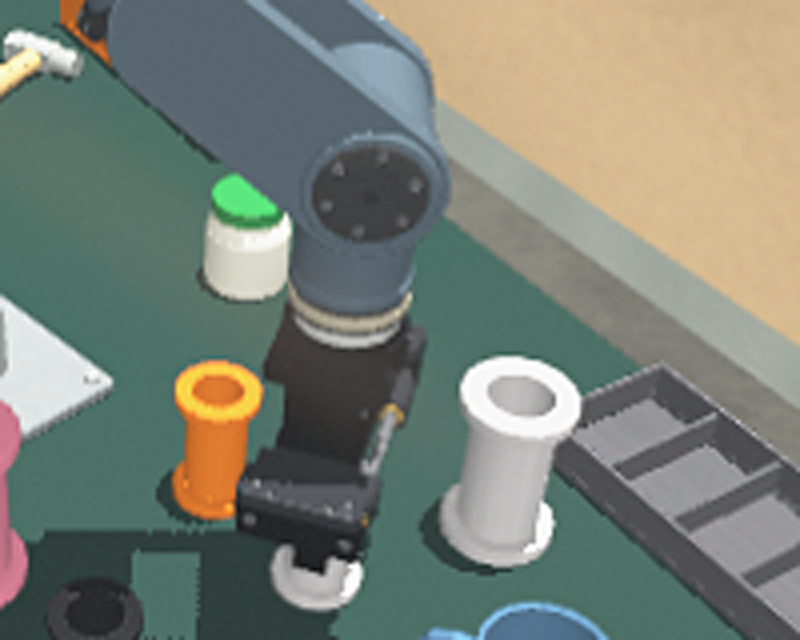

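Request:
play_rows(
  motion=[
    [[0, 0, 0], [0, 0, 0], 0.3],
    [[0, 0, 0], [0, 0, 0], 0.3],
    [[0, 0, 0], [0, 0, 0], 0.3],
  ],
)

```text
time_s: 3.15
position: [0.5955, -0.2657, 0.0438]
tcp_rot: [[0.002, 0.766, 0.643], [-0.001, 0.643, -0.766], [-1.0, 0.0, 0.002]]
force: [-0.5, -1.3, 5.7]
opening: 0.671
```

The jaws stopped at 58 mm on the edge of the top flange, so they didn't reach the waist. I'll open, raise to centre the pads on the flange, and grip there.

Request:
play_rows(
  motion=[
    [[0, 0, 0], [0, 0, 0], 1],
    [[0, 0, 0], [0, 0, 0], 1],
    [[0, 0, 0], [0, 0, 0], 1],
    [[-10, 0, 0], [0, 0, 0], 1],
    [[-20, 0, 0], [0, 0, 0], 1],
    [[-26, 0, 0], [0, 0, 0], 1],
    [[-26, 0, 0], [0, 0, 0], 1],
    [[-26, 0, 0], [0, 0, 0], 1],
  ],
)

```text
time_s: 3.95
position: [0.5952, -0.265, 0.0691]
tcp_rot: [[0.001, 0.766, 0.643], [-0.0, 0.643, -0.766], [-1.0, 0.0, 0.001]]
force: [0.8, 1.2, -0.3]
opening: 1.002
```

Run:
```python
from h import *
from rig import bot
s=bot.read_state();print(s["time_s"],s["position"],s["opening"],s["force"])
c=bot.capture("wrist");cv2.imwrite("pics/w3.png",c["img"])
c=bot.capture("side");zoom(c["img"],300,140,200,160,4,"pics/si3.png")
```

```text
3.95 [ 0.59515313 -0.26504997  0.0690613 ] 1.0021024021711513 [ 0.75073546  1.24120849 -0.27212912]
```

View pics/w3.png

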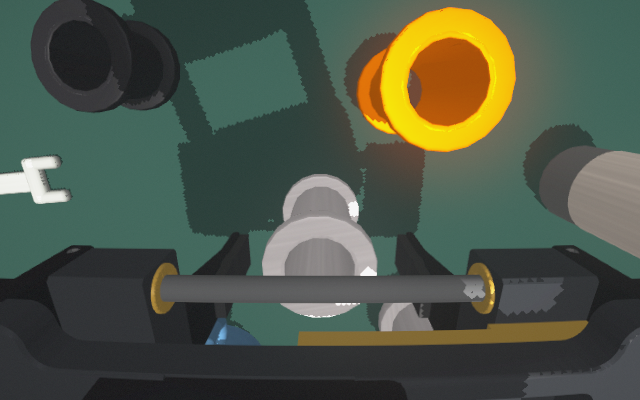

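View pics/si3.png

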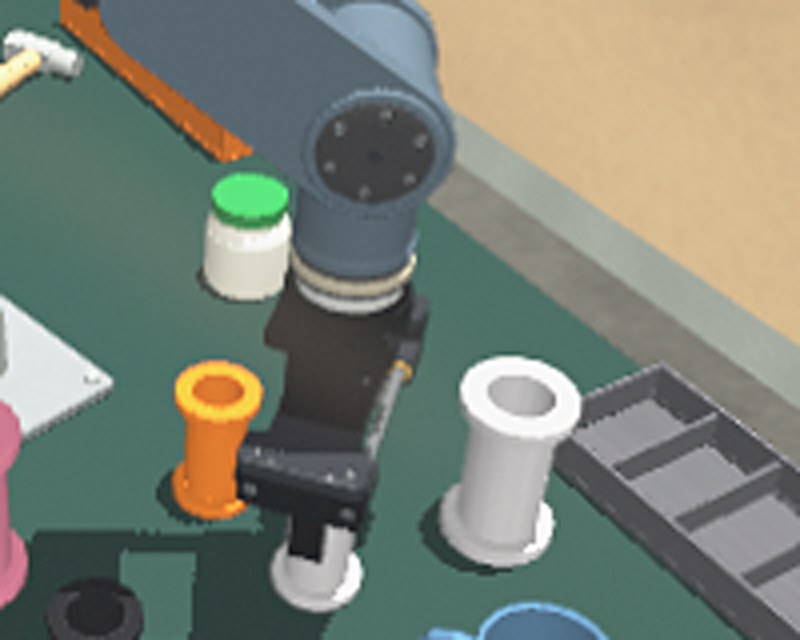

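The roller is upright and centred between the jaws at wrist (320,265). Closing on the flange.

Request:
play_rows(
  motion=[
    [[0, 0, 0], [0, 0, 0], 0.5],
    [[0, 0, 0], [0, 0, 0], 0.5],
    [[0, 0, 0], [0, 0, 0], 0.5],
    [[0, 0, 0], [0, 0, 0], 0.5],
    [[0, 0, 0], [0, 0, 0], 0.5],
    [[0, 0, 0], [0, 0, 0], 0.5],
  ],
)

```text
time_s: 4.65
position: [0.5947, -0.2651, 0.0684]
tcp_rot: [[-0.001, 0.766, 0.643], [-0.0, 0.643, -0.766], [-1.0, -0.0, -0.0]]
force: [-0.7, -0.6, 0.3]
opening: 0.669
```

Request:
play_rows(
  motion=[
    [[-5, 0, 0], [0, 0, 0], 0.5],
    [[-15, 0, 0], [0, 0, 0], 0.5],
    [[-30, 0, 0], [0, 0, 0], 0.5],
    [[-45, 0, 0], [0, 0, 0], 0.5],
    [[-60, 0, 0], [0, 0, 0], 0.5],
    [[-75, 0, 0], [0, 0, 0], 0.5],
    [[-90, 0, 0], [0, 0, 0], 0.5],
    [[-110, 0, 0], [0, 0, 0], 0.5],
  ],
)

```text
time_s: 5.45
position: [0.5945, -0.2647, 0.1795]
tcp_rot: [[-0.001, 0.766, 0.643], [0.001, 0.643, -0.766], [-1.0, -0.0, -0.001]]
force: [-0.7, -0.2, -2.0]
opening: 0.674
```

Run:
```python
from h import *
from rig import bot
s=bot.read_state();print(s["time_s"],s["position"],s["opening"],s["force"])
c=bot.capture("side");zoom(c["img"],300,140,200,160,4,"pics/si4.png")
c=bot.capture("scene");zoom(c["img"],180,150,200,160,4,"pics/sc4.png")
```

```text
5.45 [ 0.5944774  -0.26465395  0.17951686] 0.6736215409018984 [-0.69711471 -0.2209176  -2.01060967]
```

View pics/si4.png

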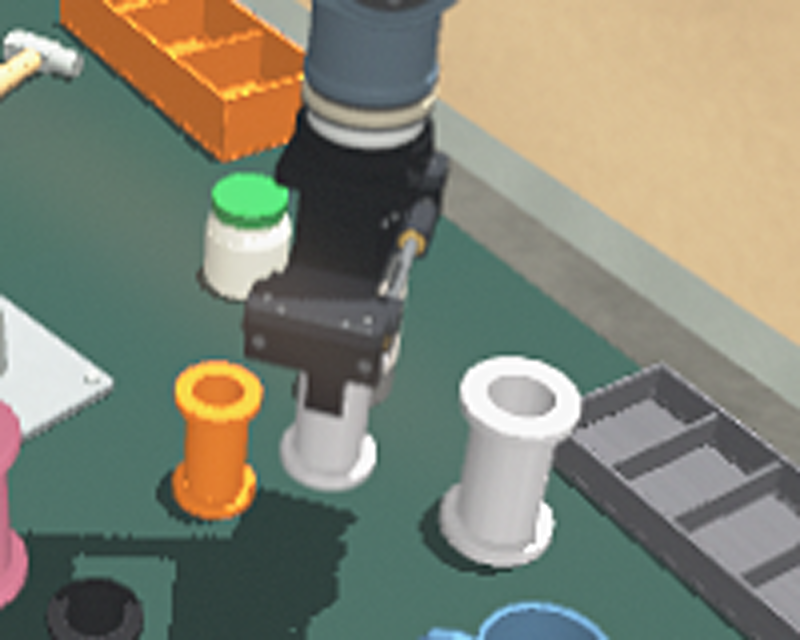

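View pics/sc4.png

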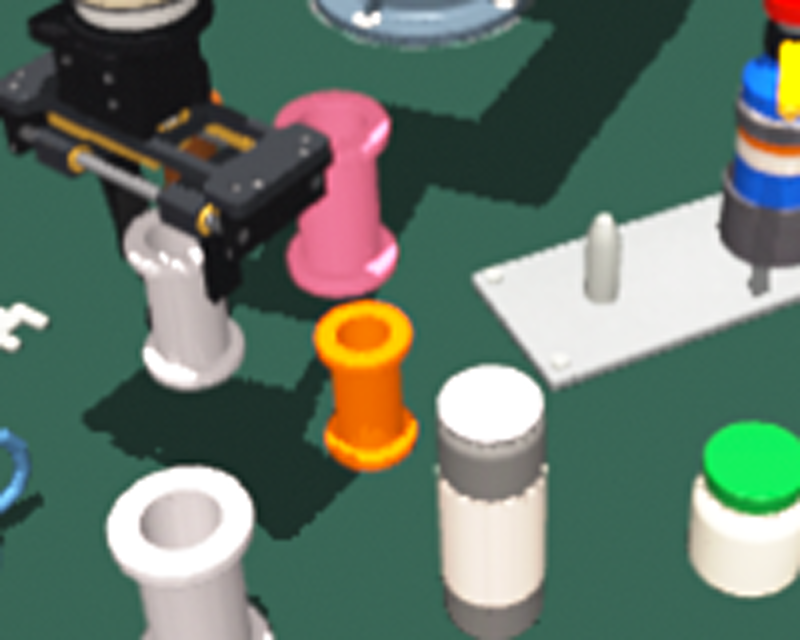

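The roller is held and upright, about 0.2 kg by the force reading. The spindle is now clear at scene (330,203). Computing the shift to it.

Run:
```python
from h import *
from rig import bot
sc=bot.capture("scene"); si=bot.capture("side")
a=(602/4+180-.4,214/4+150-.4)
print(onz(sc,a,.081))
# base of shaft front edge centre: (601,303)
print(onz(sc,(601/4+180-.4,303/4+150-.4),.012))
zoom(si["img"],230,170,120,90,6,"pics/si5.png")
zoom(sc["img"],290,170,120,90,6,"pics/sc5.png")
s=bot.read_state();p=s["position"];print(p)
print(s["tcp_rot"].T@(np.array([.491,.028,.225])-p)*1000)
```

```text
[0.48130623 0.02946393 0.081     ]
[0.49762126 0.02572467 0.012     ]
[ 0.59509064 -0.26503807  0.17919573]
[ -46.08861007  108.64316015 -291.33607324]
```

View pics/si5.png

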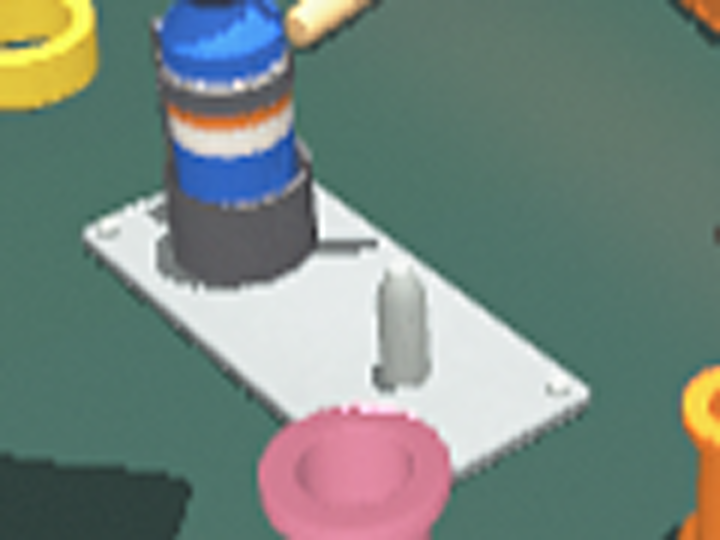

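View pics/sc5.png

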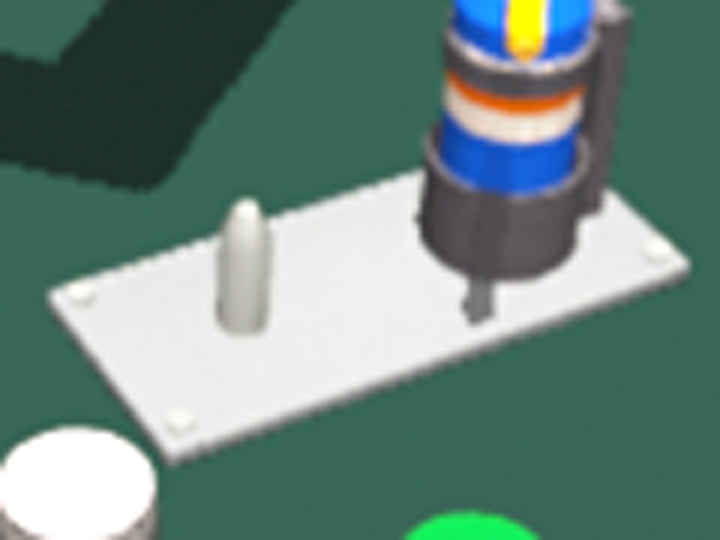

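Run:
```python
from h import *
import pickle
C=pickle.load(open("c0.pkl","rb")); sc,si=C["scene"],C["side"]
S=lambda x,y:((x+.5)/6+290-.5,(y+.5)/6+170-.5); D=lambda x,y:((x+.5)/6+230-.5,(y+.5)/6+170-.5)
W=[(sc,S(50,296),(-.065,-.15,.012)),(sc,S(172,455),(.065,-.15,.012)),(sc,S(689,263),(.065,.15,.012)),(si,D(589,388),(.065,-.15,.012)),(si,D(84,232),(-.065,.15,.012)),
(sc,S(246,203),(0,-.075,.082)),(si,D(403,266),(0,-.075,.082))]
def w(p,L):
    c,s=np.cos(p[2]),np.sin(p[2]);return [p[0]+c*L[0]-s*L[1],p[1]+s*L[0]+c*L[1],L[2]]
def f(p): return np.concatenate([proj(cam,w(p,L))[0]-uv for cam,uv,L in W])
r=least_squares(f,[.47,.1,.2]); p=r.x; print(p,np.degrees(p[2])); print(f(p).reshape(-1,2).round(1))
print("spindle",w(p,(0,-.075,.012)),"can",w(p,(0,.075,0)))
# shaft centreline at lower part
for cam,uvs,n in((sc,[S(243,310),S(244.5,270)],"sc"),(si,[D(405,360),D(403.5,320)],"si")):
    for z in(.02,.05): print(n,z,((proj(cam,w(p,(0,-.075,z)))[0]-[cam is sc and 290 or 230,170]+.5)*6-.5).round(1))
```

```text
[0.47571947 0.10188445 0.21302789] 12.205598846597294
[[-0.6 -0.2]
 [-0.2  0.4]
 [ 0.8  0.5]
 [ 0.5  0.5]
 [-1.4 -0.1]
 [ 0.3  1.6]
 [-0.9  0.3]]
spindle [np.float64(0.4915759971080684), np.float64(0.028579804344889867), 0.012] can [np.float64(0.45986295107709857), np.float64(0.1751890902426037), 0]
sc 0.02 [244.  313.2]
sc 0.05 [245.8 265.3]
si 0.02 [403.6 362.4]
si 0.05 [400.7 317.4]
```

Request:
play_rows(
  motion=[
    [[-20, 0, 0], [0, 0, 0], 0.5],
    [[-46, 5, -15], [0, 0, 0], 0.5],
    [[-46, 15, -40], [4, 0, 0], 0.5],
    [[-46, 26, -70], [8, 0, 0], 0.5],
    [[-46, 37, -100], [12, 0, 0], 0.5],
    [[-46, 49, -130], [16, 0, 0], 0.5],
    [[-46, 60, -160], [20, 0, 0], 0.5],
    [[-46, 70, -188], [24, 0, 0], 0.5],
  ],
)

```text
time_s: 6.45
position: [0.5261, -0.0743, 0.2233]
tcp_rot: [[-0.003, 0.962, 0.273], [0.001, 0.273, -0.962], [-1.0, -0.002, -0.002]]
force: [0.4, 0.6, -1.9]
opening: 0.672
```

Run:
```python
from h import *
from rig import bot
s=bot.read_state();p=s["position"];print(p,s["force"],s["opening"])
print(s["tcp_rot"].T@(np.array([.491,.028,.225])-p)*1000)
```

```text
[ 0.52614794 -0.0743043   0.22328862] [ 0.40126405  0.63973775 -1.94617053] 0.6720683702983632
[  -1.48002362   -5.90894659 -108.01560305]
```

Request:
play_rows(
  motion=[
    [[0, -2, -35], [1, 0, 0], 0.5],
    [[0, -4, -65], [2, 0, 0], 0.5],
    [[0, -5, -90], [3, 0, 0], 0.5],
    [[0, -6, -105], [4, 0, 0], 0.5],
    [[0, -6.5, -110], [4, 0, 0], 0.5],
    [[0, -6.5, -110], [4, 0, 0], 0.5],
    [[0, -6.5, -110], [4, 0, 0], 0.5],
  ],
)

```text
time_s: 7.15
position: [0.4916, 0.0273, 0.2243]
tcp_rot: [[-0.0, 0.978, 0.208], [-0.0, 0.208, -0.978], [-1.0, -0.0, 0.0]]
force: [-0.7, -0.4, -2.3]
opening: 0.676
```

Run:
```python
from h import *
from rig import bot
sc=bot.capture("scene"); si=bot.capture("side")
zoom(si["img"],230,110,150,110,5,"pics/si6.png")
zoom(sc["img"],270,120,150,120,5,"pics/sc6.png")
s=bot.read_state();p=s["position"];print(p,s["tcp_rot"].round(3),s["force"],s["opening"])
```

```text
[0.49169614 0.02708929 0.22438719] [[ 0.     0.978  0.207]
 [-0.     0.207 -0.978]
 [-1.     0.     0.   ]] [ 1.03535992 -0.26958575 -2.85181963] 0.6757430750192863
```

View pics/si6.png

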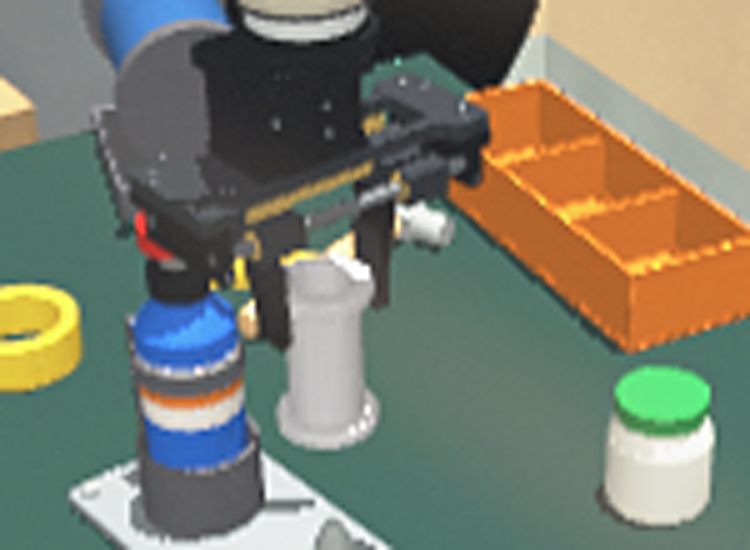

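View pics/sc6.png

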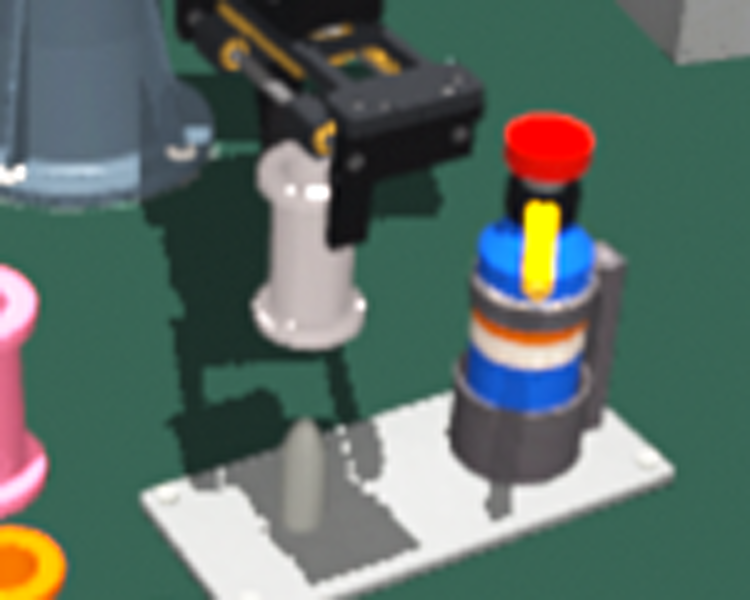

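Run:
```python
from h import *
import pickle
C=pickle.load(open("c0.pkl","rb")); sc,si=C["scene"],C["side"]
for z in(.156,.082,.02):
    print(z,((proj(sc,(.4915,.0275,z))[0]-[270,120]+.5)*5-.5).round(1),((proj(si,(.4915,.0275,z))[0]-[230,110]+.5)*5-.5).round(1))
```

```text
0.156 [308.6 320. ] [325.4 423.6]
0.082 [304.6 427.3] [331.8 524.2]
0.02 [301.4 511.2] [336.8 602.9]
```

Roller and spindle axes agree to about 1 mm in both views. Descending.

Request:
play_rows(
  motion=[
    [[10, 0, -1], [0, 0, 0], 0.5],
    [[28, 0, -1], [0, 0, 0], 0.5],
    [[46, 0, -1], [0, 0, 0], 0.5],
    [[62, 0, -1], [0, 0, 0], 0.5],
    [[76, 0, -1], [0, 0, 0], 0.5],
    [[90, 0, -1], [0, 0, 0], 0.5],
    [[102, 0, -1], [0, 0, 0], 0.5],
    [[112, 0, -1], [0, 0, 0], 0.5],
  ],
)

```text
time_s: 8.05
position: [0.4908, 0.0286, 0.1112]
tcp_rot: [[-0.001, 0.978, 0.207], [0.0, 0.207, -0.978], [-1.0, -0.001, -0.0]]
force: [0.3, -1.2, -2.0]
opening: 0.672
```

Request:
play_rows(
  motion=[
    [[6, 0, 0], [0, 0, 0], 0.5],
    [[12, 0, 0], [0, 0, 0], 0.5],
    [[18, 0, 0], [0, 0, 0], 0.5],
    [[23, 0, 0], [0, 0, 0], 0.5],
    [[27, 0, 0], [0, 0, 0], 0.5],
    [[29, 0, 0], [0, 0, 0], 0.5],
    [[30, 0, 0], [0, 0, 0], 0.5],
    [[30, 0, 0], [0, 0, 0], 0.5],
  ],
)

```text
time_s: 8.85
position: [0.491, 0.029, 0.0826]
tcp_rot: [[0.0, 0.978, 0.208], [-0.0, 0.208, -0.978], [-1.0, 0.0, 0.0]]
force: [-0.1, -0.8, -2.4]
opening: 0.672
```

Request:
play_rows(
  motion=[
    [[1, 0, 0], [0, 0, 0], 0.5],
    [[2, 0, 0], [0, 0, 0], 0.5],
    [[2.5, 0, 0], [0, 0, 0], 0.5],
    [[3, 0, 0], [0, 0, 0], 0.5],
  ],
)

```text
time_s: 9.25
position: [0.4911, 0.0289, 0.0802]
tcp_rot: [[0.0, 0.978, 0.208], [-0.0, 0.208, -0.978], [-1.0, 0.0, 0.0]]
force: [-2.8, -0.3, 9.2]
opening: 0.672
```

It's seated: z 0.0802 against the expected 0.0804, with contact force up. Release and rise.

Request:
play_rows(
  motion=[
    [[-1, 0, 0], [0, 0, 0], 0.75],
    [[-1, 0, 0], [0, 0, 0], 0.85],
    [[-1, 0, 0], [0, 0, 0], 1],
    [[-1, 0, 0], [0, 0, 0], 1],
    [[-1, 0, 0], [0, 0, 0], 1],
    [[-1, 0, 0], [0, 0, 0], 1],
  ],
)

```text
time_s: 9.85
position: [0.491, 0.029, 0.0805]
tcp_rot: [[-0.0, 0.978, 0.208], [0.0, 0.208, -0.978], [-1.0, -0.0, -0.0]]
force: [1.1, 0.0, 0.0]
opening: 0.988
```

Request:
play_rows(
  motion=[
    [[-10, 0, 0], [0, 0, 0], 1],
    [[-30, 0, 0], [0, 0, 0], 1],
    [[-60, 0, 0], [0, 0, 0], 1],
    [[-90, 0, 0], [0, 0, 0], 1],
    [[-120, 0, 0], [0, 0, 0], 1],
    [[-150, 0, 0], [0, 0, 0], 1],
    [[-180, 0, 0], [0, 0, 0], 1],
    [[-180, 0, 0], [0, 0, 0], 1],
  ],
)

```text
time_s: 10.65
position: [0.4936, 0.0286, 0.2653]
tcp_rot: [[0.01, 0.978, 0.208], [-0.002, 0.208, -0.978], [-1.0, 0.01, 0.004]]
force: [0.6, -0.2, 0.2]
opening: 1.002
```

Run:
```python
from h import *
from rig import bot
import pickle
C={n:bot.capture(n) for n in("scene","side","wrist")};pickle.dump(C,open("c7.pkl","wb"))
zoom(C["side"]["img"],230,130,150,110,5,"pics/si7.png")
zoom(C["scene"]["img"],280,130,150,110,5,"pics/sc7.png")
cv2.imwrite("pics/w7.png",C["wrist"]["img"])
s=bot.read_state();p=s["position"];print(s["time_s"],p,s["force"],s["opening"],s["joint_positions"])
```

```text
10.8 [0.49024009 0.0290886  0.26040827] [-0.11258294 -0.01632785 -0.20324031] 0.999201689270449 [-9.66611380e+00  1.71133387e+01  9.81386364e+01 -2.06010211e-03
  6.47901998e+01 -2.16679118e+01]
```

View pics/si7.png

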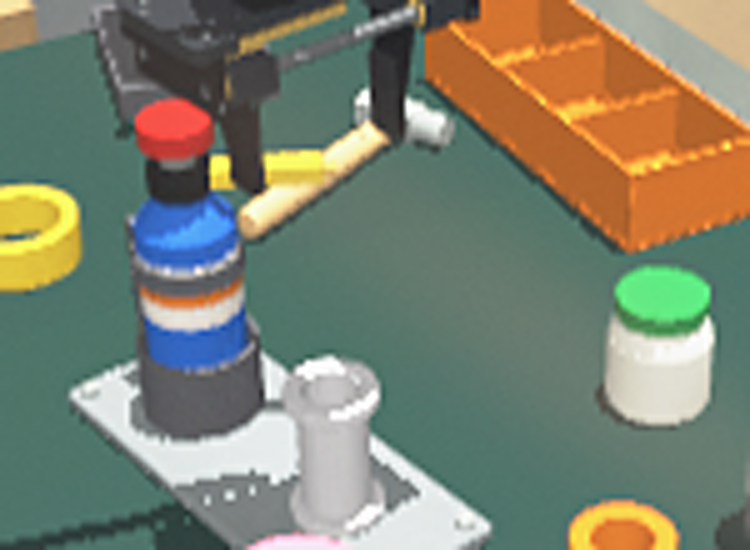

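View pics/sc7.png

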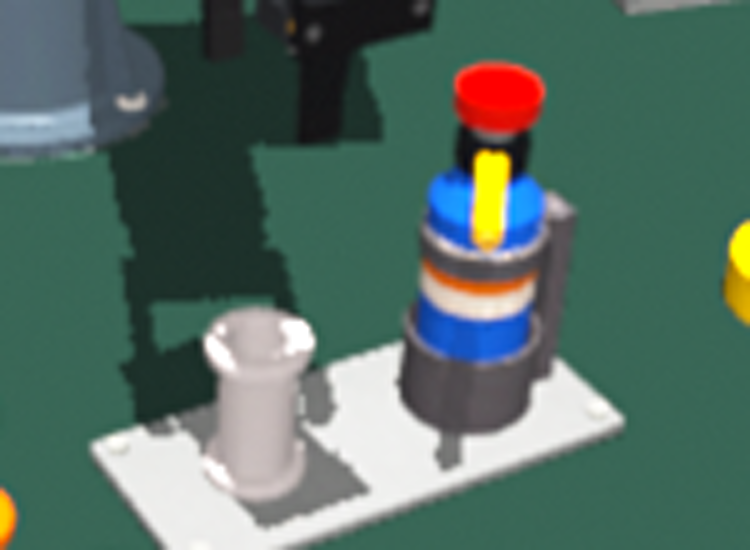

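View pics/w7.png

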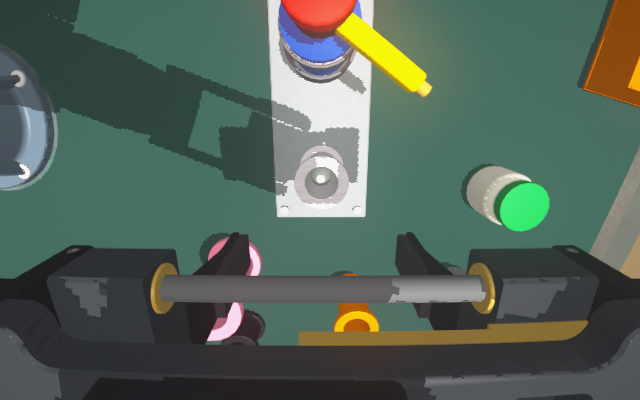

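Run:
```python
from h import *
import pickle
C=pickle.load(open("c7.pkl","rb")); sc,si,wr=C["scene"],C["side"],C["wrist"]
S=lambda x,y:((x+.5)/5+280-.5,(y+.5)/5+130-.5); D=lambda x,y:((x+.5)/5+230-.5,(y+.5)/5+130-.5)
A=np.array([.4602,.1748]); yaw=np.radians(12.1)
t=np.linspace(0,2*np.pi,361)
def circ(cam,d):
    P=np.c_[A[0]+.024*np.cos(t),A[1]+.024*np.sin(t),np.full(361,.214+d)]; return proj(cam,P)
for d in(.0,.005,.01,.015,.02):
    a=(circ(sc,d)-[280,130]+.5)*5-.5; b=(circ(si,d)-[230,130]+.5)*5-.5
    print(d,"sc x",a[:,0].min().round(),a[:,0].max().round(),"y",a[:,1].min().round(),a[:,1].max().round()," si x",b[:,0].min().round(),b[:,0].max().round(),"y",b[:,1].min().round(),b[:,1].max().round())
def f(p):
    q,d=p; th=yaw-np.pi/2+q; P=[A[0]+.096*np.cos(th),A[1]+.096*np.sin(th),.173+d]
    return np.concatenate([proj(wr,P)[0]-(427,89),proj(si,P)[0]-D(326,163),proj(sc,P)[0]-S(488,243)])
r=least_squares(f,[.95,.01]);print(r.x,f(r.x).round(1))
im=wr["img"];
for d in(.005,.01,.015,.02):
    P=np.c_[A[0]+.024*np.cos(t),A[1]+.024*np.sin(t),np.full(361,.214+d)];a=proj(wr,P);print("wr",d,a[:,0].min(),a[:,0].max(),a[:,1].max())
```

```text
0.0 sc x 455.0 541.0 y 92.0 136.0  si x 136.0 214.0 y 125.0 162.0
0.005 sc x 455.0 542.0 y 84.0 129.0  si x 135.0 213.0 y 118.0 155.0
0.01 sc x 456.0 543.0 y 77.0 121.0  si x 134.0 212.0 y 111.0 148.0
0.015 sc x 457.0 544.0 y 69.0 113.0  si x 133.0 211.0 y 104.0 141.0
0.02 sc x 458.0 545.0 y 61.0 105.0  si x 132.0 211.0 y 96.0 133.0
[0.93421737 0.01896691] [ 0.6  0.4  1.1  0.8  0.1 -0. ]
wr 0.005 280.9753886210051 361.7970423873544 30.14603440996936
wr 0.01 279.87368516297124 362.88421213122604 28.187925599303952
wr 0.015 278.71152401208644 364.03104913103897 26.12422543859779
wr 0.02 277.48387854233874 365.24251584670066 23.946202718493026
```

The roller sits on the spindle with its base on the plate, and the spindle shows inside the bore at wrist (320,178). The spout is at 0.93 rad. The clamp offset is about 19 mm, so the spout is at z≈0.192 and the cap top at z≈0.233. Next I'll straddle the spout bar.

Request:
play_rows(
  motion=[
    [[-5, 8, -14], [-7, 0, 0], 1],
    [[-5, 16, -28], [-14, 0, 0], 1],
    [[-5, 25, -42], [-21, 0, 0], 1],
    [[-5, 34, -56], [-28, 0, 0], 1],
    [[-5, 43, -70], [-35, 0, 0], 1],
    [[-5, 52, -84], [-42, 0, 0], 1],
    [[-5, 59, -96], [-49, 0, 0], 1],
    [[-5, 63, -102.5], [-53.5, 0, 0], 1],
  ],
)

```text
time_s: 11.6
position: [0.5303, 0.1433, 0.2635]
tcp_rot: [[-0.004, 0.41, 0.912], [0.0, 0.912, -0.41], [-1.0, -0.002, -0.004]]
force: [-0.3, -0.5, 0.7]
opening: 1.0
```

Request:
play_rows(
  motion=[
    [[0, 0, 0], [0, 0, 0], 1],
    [[0, 0, 0], [0, 0, 0], 1],
    [[0, 0, 0], [0, 0, 0], 1],
  ],
)

```text
time_s: 11.9
position: [0.5307, 0.1418, 0.2648]
tcp_rot: [[-0.002, 0.416, 0.909], [-0.0, 0.909, -0.416], [-1.0, -0.001, -0.002]]
force: [-0.3, -0.5, 0.2]
opening: 0.997
```

Run:
```python
from h import *
from rig import bot
C={n:bot.capture(n) for n in("scene","side","wrist")}
zoom(C["side"]["img"],220,100,150,110,5,"pics/si8.png")
cv2.imwrite("pics/w8.png",C["wrist"]["img"])
s=bot.read_state();p=s["position"];print(s["time_s"],p,s["tcp_rot"].round(3),s["force"])
```

```text
12.05 [0.53111142 0.14187901 0.2654225 ] [[-0.     0.416  0.909]
 [-0.     0.909 -0.416]
 [-1.    -0.    -0.   ]] [0.31006058 0.22301057 0.57775762]
```

View pics/si8.png

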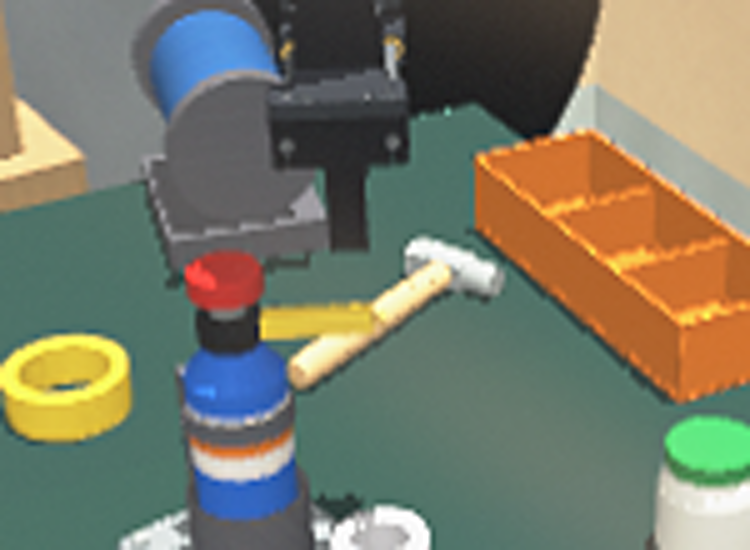

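View pics/w8.png

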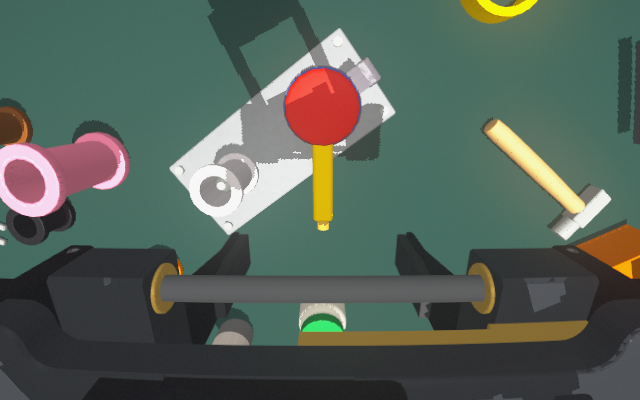

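The bar hangs straight along the image column at 322, centred between the fingers. Descend and close loosely around it.

Request:
play_rows(
  motion=[
    [[15, 0, 0], [0, 0, 0], 1],
    [[35, 0, 0], [0, 0, 0], 1],
    [[55, 0, 0], [0, 0, 0], 1],
    [[70, 0, 0], [0, 0, 0], 1],
    [[80, 0, 0], [0, 0, 0], 1],
    [[84, 0, 0], [0, 0, 0], 1],
    [[84, 0, 0], [0, 0, 0], 1],
    [[84, 0, 0], [0, 0, 0], 0.6],
  ],
)

```text
time_s: 12.85
position: [0.5318, 0.1423, 0.1822]
tcp_rot: [[0.001, 0.415, 0.91], [0.0, 0.91, -0.415], [-1.0, 0.001, 0.001]]
force: [0.7, -0.3, 0.2]
opening: 0.967
```

Request:
play_rows(
  motion=[
    [[0, 0, 0], [0, 0, 0], 0.4],
    [[0, 0, 0], [0, 0, 0], 0.25],
    [[0, 0, 0], [0, 0, 0], 0.25],
    [[0, 0, 0], [0, 0, 0], 0.25],
    [[0, 0, 0], [0, 0, 0], 0.25],
    [[0, 0, 0], [0, 0, 0], 0.25],
    [[0, 0, 0], [0, 0, 0], 0.25],
    [[0, 0, 0], [0, 0, 0], 0.25],
  ],
)

```text
time_s: 13.65
position: [0.5313, 0.1423, 0.1815]
tcp_rot: [[-0.0, 0.415, 0.91], [-0.0, 0.91, -0.415], [-1.0, -0.0, -0.0]]
force: [0.1, 0.0, -0.0]
opening: 0.291
```

Run:
```python
from h import *
from rig import bot
C={n:bot.capture(n) for n in("scene","side","wrist")}
zoom(C["side"]["img"],220,100,150,110,5,"pics/si9.png")
cv2.imwrite("pics/w9.png",C["wrist"]["img"])
s=bot.read_state();p=s["position"];print(s["time_s"],p,s["force"],s["opening"])
# arc: targets
A=np.array([.4602,.1748]);r=.078
R=np.array([[0,.4147,.910],[0,.910,-.4147],[-1,0,0]])
th0=np.radians(-24.5);P0=A+r*np.array([np.cos(th0),np.sin(th0)])
for k in (6,12,18,24,30,36,42,48,53.5):
    th=th0-np.radians(k);P=A+r*np.array([np.cos(th),np.sin(th)]);d=np.r_[P-P0,0];print(k,(R.T@d*1000).round(1))
```

```text
13.8 [0.53127385 0.14232486 0.18150845] [-0.99665406 -0.75173758  0.00307592] 0.2592064991772573
6 [ 0.  -8.2 -0.4]
12 [  0.  -16.2  -1.7]
18 [  0.  -24.1  -3.8]
24 [  0.  -31.7  -6.7]
30 [  0.  -39.  -10.5]
36 [  0.  -45.8 -14.9]
42 [  0.  -52.2 -20. ]
48 [  0.  -58.  -25.8]
53.5 [  0.  -62.7 -31.6]
```

View pics/si9.png

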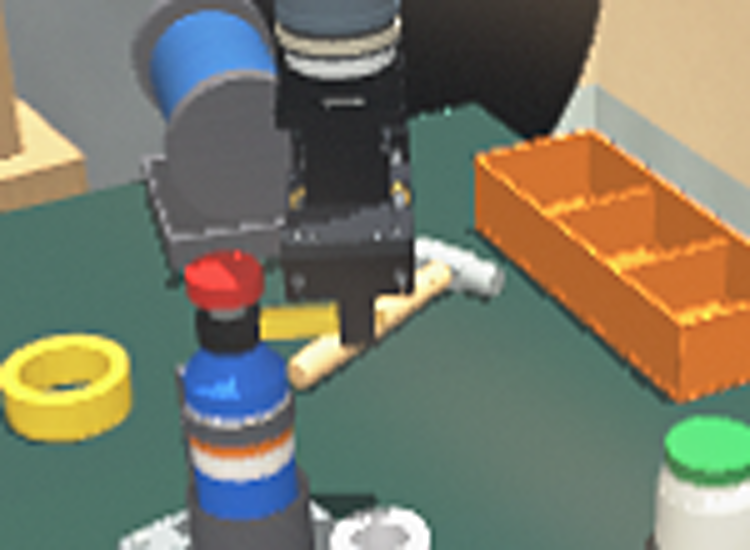

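View pics/w9.png

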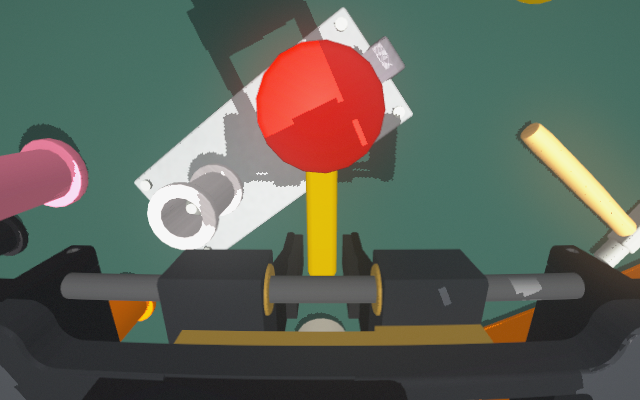

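Request:
play_rows(
  motion=[
    [[0, -4, 0], [3, 0, 0], 0.25],
    [[0, -10, -0.6], [7.5, 0, 0], 0.25],
    [[0, -16.2, -1.7], [12, 0, 0], 0.25],
    [[0, -24, -3.8], [18, 0, 0], 0.25],
    [[0, -31.7, -6.7], [24, 0, 0], 0.25],
    [[0, -39, -10.5], [30, 0, 0], 0.25],
    [[0, -45.8, -15], [36, 0, 0], 0.25],
    [[0, -48, -16.5], [38, 0, 0], 0.25],
  ],
)

```text
time_s: 14.6
position: [0.4965, 0.1051, 0.1817]
tcp_rot: [[0.001, 0.888, 0.459], [-0.0, 0.459, -0.888], [-1.0, 0.001, 0.001]]
force: [0.5, -0.4, 0.0]
opening: 0.251
```

Run:
```python
from h import *
from rig import bot
s=bot.read_state();p=s["position"];print(s["time_s"],p,s["force"],s["opening"])
A=np.array([.4602,.1748]);r=.078
yw=np.radians(65.5-38);R=np.array([[0,np.cos(yw),np.sin(yw)],[0,np.sin(yw),-np.cos(yw)],[-1,0,0]])
th0=np.radians(-24.5-38);P0=A+r*np.array([np.cos(th0),np.sin(th0)]);print(P0)
for k in (3,6,9,12,15.5):
    th=th0-np.radians(k);P=A+r*np.array([np.cos(th),np.sin(th)]);d=np.r_[P-P0,0];print(k,(R.T@d*1000).round(1),P)
```

```text
14.6 [0.49648695 0.10513348 0.18173549] [ 0.52689775 -0.40525813  0.04950628] 0.25137876641709433
[0.49621639 0.10561316]
3 [ 0.  -4.1 -0.1] [0.49254607 0.10382302]
6 [ 0.  -8.2 -0.4] [0.4887871  0.10222743]
9 [  0.  -12.2  -1. ] [0.48494976 0.10083075]
12 [  0.  -16.2  -1.7] [0.48104459 0.09963682]
15.5 [  0.  -20.8  -2.8] [0.47641711 0.09850449]
```

Request:
play_rows(
  motion=[
    [[0, -4.1, 0], [3, 0, 0], 0.25],
    [[0, -9, -0.5], [6.5, 0, 0], 0.25],
    [[0, -14, -1.3], [10, 0, 0], 0.25],
    [[0, -18, -2.1], [13.5, 0, 0], 0.25],
    [[0, -20.8, -2.8], [15.5, 0, 0], 0.25],
    [[0, -20.8, -2.8], [15.5, 0, 0], 0.25],
    [[0, -20.8, -2.8], [15.5, 0, 0], 0.25],
    [[0, -20.8, -2.8], [15.5, 0, 0], 0.15],
  ],
)

```text
time_s: 15.4
position: [0.4772, 0.0984, 0.1816]
tcp_rot: [[0.001, 0.978, 0.209], [-0.0, 0.209, -0.978], [-1.0, 0.001, 0.0]]
force: [1.3, -0.6, 0.0]
opening: 0.218
```

Request:
play_rows(
  motion=[
    [[0, 0, 0], [0, 0, 0], 0.15],
    [[0, 0, 0], [0, 0, 0], 0.15],
    [[0, 0, 0], [0, 0, 0], 0.15],
    [[0, 0, 0], [0, 0, 0], 0.15],
  ],
)

```text
time_s: 15.8
position: [0.4763, 0.0981, 0.1816]
tcp_rot: [[-0.001, 0.978, 0.208], [-0.001, 0.208, -0.978], [-1.0, -0.001, 0.001]]
force: [-0.9, -3.0, 2.2]
opening: 0.179
```

Run:
```python
from h import *
from rig import bot
C={n:bot.capture(n) for n in("scene","wrist")}
zoom(C["scene"]["img"],280,100,150,120,5,"pics/sc10.png")
cv2.imwrite("pics/w10.png",C["wrist"]["img"])
s=bot.read_state();p=s["position"];print(s["time_s"],p,s["force"],s["opening"],s["tcp_rot"].round(3))
```

```text
15.9 [0.47630374 0.09808832 0.18154924] [-0.95468183 -3.26848317  2.68098716] 0.1838558408249374 [[-0.001  0.978  0.208]
 [-0.001  0.208 -0.978]
 [-1.    -0.001  0.   ]]
```

View pics/w10.png

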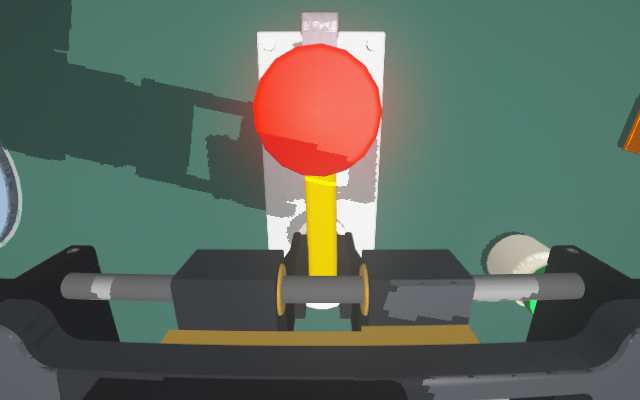

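View pics/sc10.png

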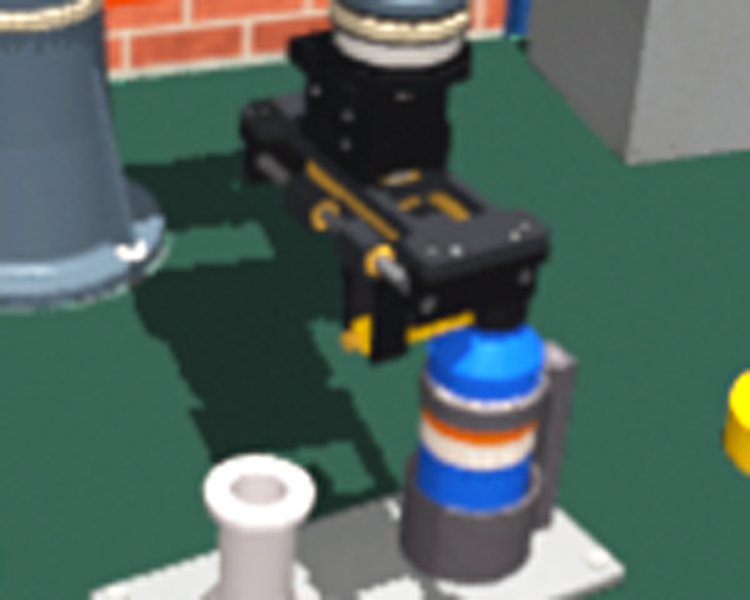

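The bar is gripped on the station's centre line (wrist column 322). Open, go straight up and check the angle.

Request:
play_rows(
  motion=[
    [[0, 0, 0], [0, 0, 0], 0.4],
    [[0, 0, 0], [0, 0, 0], 0.6],
    [[0, 0, 0], [0, 0, 0], 0.6],
    [[0, 0, 0], [0, 0, 0], 0.6],
    [[-20, 0, 0], [0, 0, 0], 0.6],
    [[-45, 0, 0], [0, 0, 0], 0.6],
    [[-75, 0, 0], [0, 0, 0], 0.6],
    [[-100, 0, 0], [0, 0, 0], 0.6],
  ],
)

```text
time_s: 16.7
position: [0.4768, 0.0985, 0.2828]
tcp_rot: [[0.001, 0.978, 0.208], [0.0, 0.208, -0.978], [-1.0, 0.001, -0.0]]
force: [-0.0, -0.1, -0.2]
opening: 0.598
```

Request:
play_rows(
  motion=[
    [[0, 0, 30], [0, 0, 0], 0],
    [[0, 0, 60], [0, 0, 0], 0],
    [[0, 0, 75], [0, 0, 0], 0],
    [[0, 0, 75], [0, 0, 0], 0],
    [[0, 0, 75], [0, 0, 0], 0],
    [[0, 0, 75], [0, 0, 0], 0],
    [[0, 0, 75], [0, 0, 0], 0],
    [[0, 0, 75], [0, 0, 0], 0],
  ],
)

```text
time_s: 17.5
position: [0.492, 0.0258, 0.2815]
tcp_rot: [[-0.0, 0.978, 0.209], [0.0, 0.209, -0.978], [-1.0, -0.0, -0.0]]
force: [0.7, -0.6, -0.1]
opening: 0.022
```

Run:
```python
from h import *
from rig import bot
import pickle
C={n:bot.capture(n) for n in("scene","side","wrist")};pickle.dump(C,open("c11.pkl","wb"))
zoom(C["scene"]["img"],280,110,150,120,5,"pics/sc11.png")
zoom(C["side"]["img"],230,130,150,110,5,"pics/si11.png")
cv2.imwrite("pics/w11.png",C["wrist"]["img"])
s=bot.read_state();p=s["position"];print(s["time_s"],p,s["force"],s["opening"],s["tcp_rot"].round(3))
```

```text
17.65 [0.49214692 0.02543089 0.28155597] [0.10087249 0.19659983 0.52159938] 0.003694599569866891 [[-0.     0.978  0.209]
 [ 0.     0.209 -0.978]
 [-1.    -0.    -0.   ]]
```

View pics/w11.png

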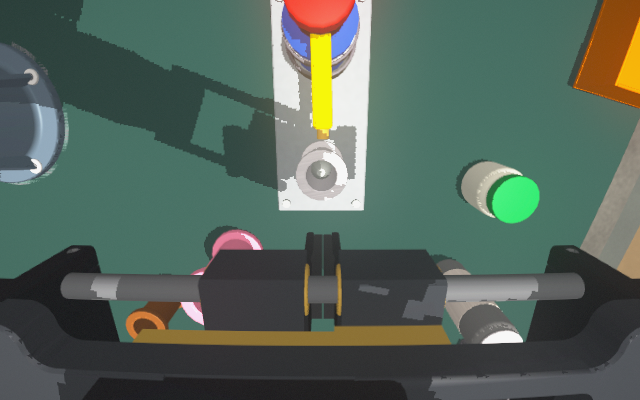

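View pics/sc11.png

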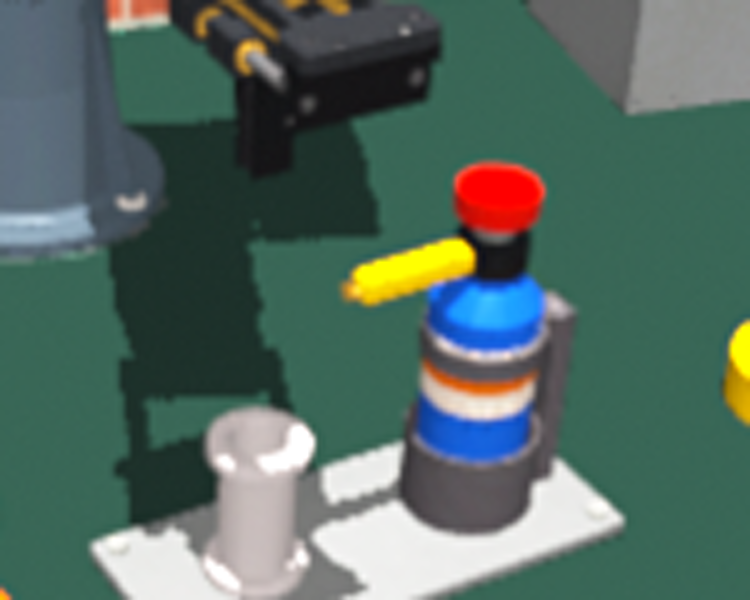

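View pics/si11.png

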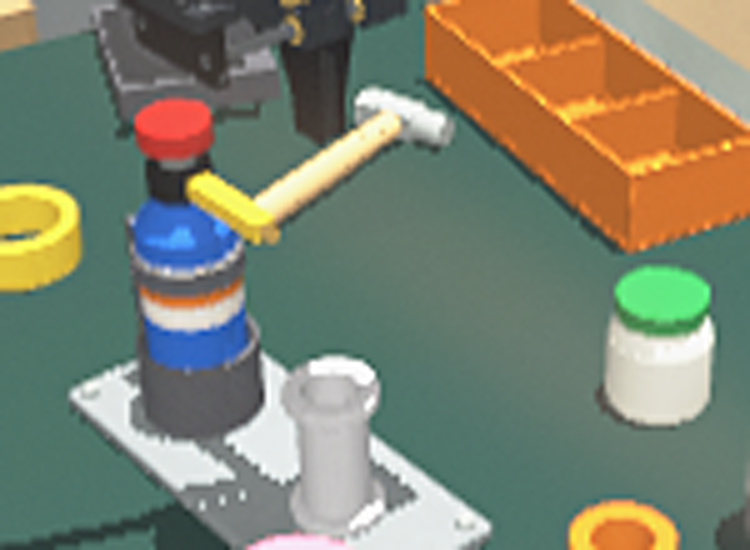

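Run:
```python
from h import *
import pickle
C=pickle.load(open("c11.pkl","rb")); w=C["wrist"]
hsv=cv2.cvtColor(w["img"],cv2.COLOR_BGR2HSV);m=cv2.inRange(hsv,(24,120,120),(34,255,255));m[:, :280]=0;m[:,370:]=0;m[200:]=0
for v in range(40,132,15):
    x=np.where(m[v])[0]; 
    if len(x): P=onz(w,((x.min()+x.max())/2,v),.200);print(v,x.min(),x.max(),P.round(4))
a=onz(w,((np.where(m[45])[0].min()+np.where(m[45])[0].max())/2,45),.2);b=onz(w,((np.where(m[120])[0].min()+np.where(m[120])[0].max())/2,120),.2)
d=b-a;print("bar yaw",np.degrees(np.arctan2(d[0],-d[1])))
# plate yaw in wrist: left/right edges; roller top centre
print(onz(w,(321.5,173),.107))
for th in(11,12,13): pass
# plate edges
g=w["img"].astype(int).min(2)
for v in(100,150,200):
    x=np.where(g[v,260:380]>90)[0]+260;print(v,x.min(),x.max())
e=[onz(w,((273.+0),20),.012)]
```

```text
40 310 330 [0.4647 0.1494 0.2   ]
55 311 330 [0.4672 0.1394 0.2   ]
70 311 331 [0.4697 0.1292 0.2   ]
85 312 331 [0.4723 0.1188 0.2   ]
100 312 331 [0.4746 0.1081 0.2   ]
115 313 331 [0.4773 0.0972 0.2   ]
130 322 327 [0.4816 0.0864 0.2   ]
bar yaw 13.590583560450868
[0.49057385 0.03179501 0.107     ]
100 274 379
150 276 379
200 278 364
```

Run:
```python
from h import *
import pickle
C=pickle.load(open("c11.pkl","rb")); w=C["wrist"]
g=cv2.cvtColor(w["img"],cv2.COLOR_BGR2HSV)[:,:,1]
L=[];Rr=[]
for v in range(8,205,4):
    row=g[v].astype(int)
    # low saturation = grey plate
    x=[i for i in range(262,295) if row[i]<70]; y=[i for i in range(350,385) if row[i]<70]
    if x: L.append((x[0]-.5,v))
    if y: Rr.append((y[-1]+.5,v))
for n,E in(("L",L),("R",Rr)):
    P=np.array([onz(w,e,.012)[:2] for e in E]); 
    k,b=np.polyfit(P[:,1],P[:,0],1)
    for _ in range(3):
        res=abs(P[:,0]-k*P[:,1]-b); P=P[res<max(.001,np.median(res)*2)]; k,b=np.polyfit(P[:,1],P[:,0],1)
    print(n,len(P),"yaw",np.degrees(np.arctan(-k)),"x at y=.1",k*.1+b)
    kk=k
for e in [(274,8),(278.5,208),(371,8),(364.5,208)]: print(onz(w,e,.012))
```

```text
L 35 yaw 9.119215357281377 x at y=.1 0.39238255775288194
R 39 yaw 12.070189757204568 x at y=.1 0.5609157815974467
[0.39086304 0.20895127 0.012     ]
[ 0.4425087  -0.05500359  0.012     ]
[0.51159452 0.23473072 0.012     ]
[ 0.56933471 -0.02794806  0.012     ]
```

In the wrist view the spout's tip (322,133) lines up with the cap and roller axes. The measured offset from straight is about 0 to 1.5°. Now over the cap with shut fingers.

Request:
play_rows(
  motion=[
    [[0, 0, -25], [0, 0, 0], 0],
    [[0, 0, -55], [0, 0, 0], 0],
    [[0, 0, -85], [0, 0, 0], 0],
    [[0, 0, -115], [0, 0, 0], 0],
    [[0, 0, -140], [0, 0, 0], 0],
    [[0, 0, -153], [0, 0, 0], 0],
    [[0, 0, -153], [0, 0, 0], 0],
    [[0, 0, -153], [0, 0, 0], 0],
  ],
)

```text
time_s: 18.45
position: [0.4606, 0.1742, 0.2816]
tcp_rot: [[0.0, 0.978, 0.208], [-0.001, 0.208, -0.978], [-1.0, 0.0, 0.001]]
force: [0.1, -0.2, -0.4]
opening: 0.006
```

Request:
play_rows(
  motion=[
    [[10, 0, 0], [0, 0, 0], 0],
    [[20, 0, 0], [0, 0, 0], 0],
    [[30, 0, 0], [0, 0, 0], 0],
    [[37, 0, 0], [0, 0, 0], 0],
    [[40, 0, 0], [0, 0, 0], 0],
    [[40, 0, 0], [0, 0, 0], 0],
    [[40, 0, 0], [0, 0, 0], 0],
  ],
)

```text
time_s: 19.15
position: [0.4607, 0.1747, 0.2417]
tcp_rot: [[0.0, 0.978, 0.208], [0.0, 0.208, -0.978], [-1.0, 0.0, 0.0]]
force: [0.2, 0.6, 0.2]
opening: 0.003
```

Run:
```python
from h import *
from rig import bot
C={n:bot.capture(n) for n in("scene","side","wrist")}
zoom(C["scene"]["img"],300,90,130,100,6,"pics/sc12.png")
zoom(C["side"]["img"],210,100,130,100,6,"pics/si12.png")
s=bot.read_state();p=s["position"];print(s["time_s"],p,s["force"],s["opening"])
```

```text
19.3 [0.46073084 0.17476925 0.24196706] [0.4299451  0.41619603 0.07589854] 0.008922853977407365
```

View pics/sc12.png

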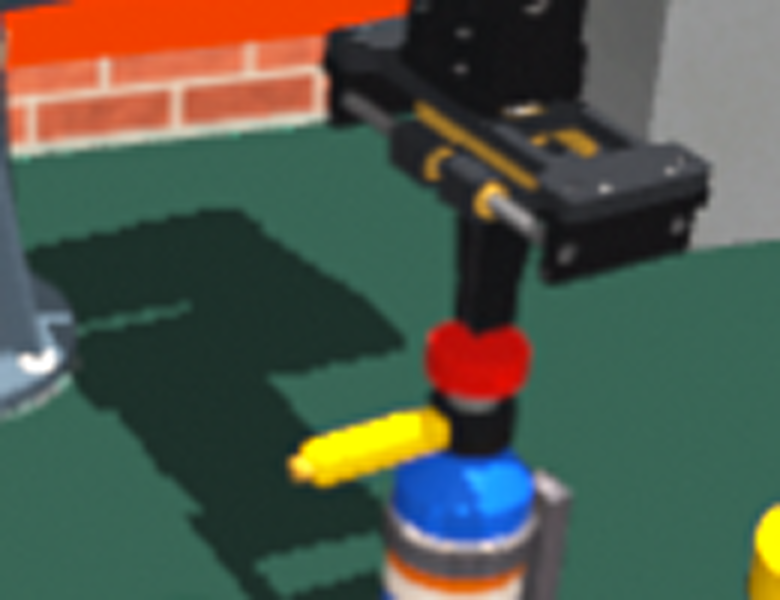

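View pics/si12.png

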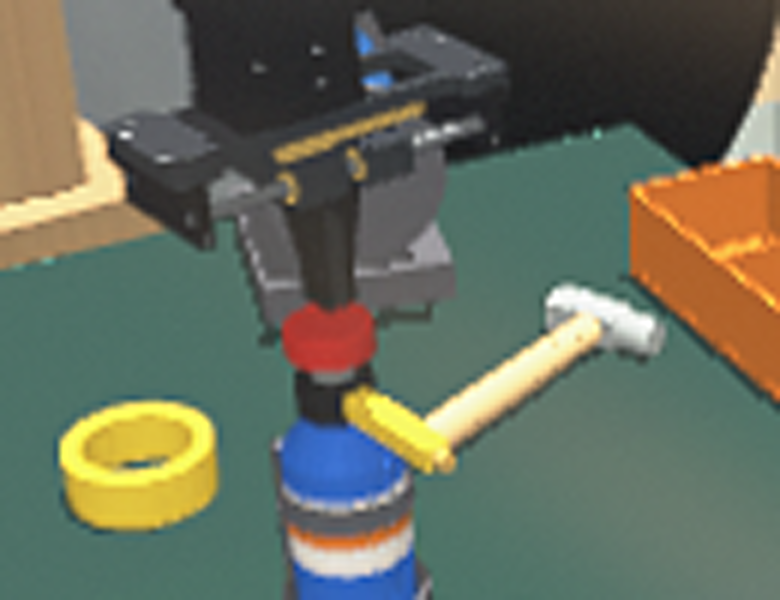

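The fingertips are centred over the cap at z=0.242, about 9 mm above it. Pressing slowly and watching the force.

Request:
play_rows(
  motion=[
    [[2, 0, 0], [0, 0, 0], 0],
    [[4, 0, 0], [0, 0, 0], 0],
    [[6, 0, 0], [0, 0, 0], 0],
    [[8, 0, 0], [0, 0, 0], 0],
    [[9.5, 0, 0], [0, 0, 0], 0],
    [[11, 0, 0], [0, 0, 0], 0],
    [[12, 0, 0], [0, 0, 0], 0],
    [[13, 0, 0], [0, 0, 0], 0],
  ],
)

```text
time_s: 20.1
position: [0.4604, 0.1747, 0.229]
tcp_rot: [[0.0, 0.978, 0.208], [-0.0, 0.208, -0.978], [-1.0, 0.0, 0.0]]
force: [-2.5, -0.6, 5.0]
opening: 0.004
```

Request:
play_rows(
  motion=[
    [[1, 0, 0], [0, 0, 0], 0],
    [[2, 0, 0], [0, 0, 0], 0],
    [[3, 0, 0], [0, 0, 0], 0],
    [[4, 0, 0], [0, 0, 0], 0],
    [[5, 0, 0], [0, 0, 0], 0],
  ],
)

```text
time_s: 20.6
position: [0.4605, 0.1747, 0.2243]
tcp_rot: [[0.001, 0.978, 0.208], [-0.0, 0.208, -0.978], [-1.0, 0.0, 0.0]]
force: [-1.2, -1.4, 8.6]
opening: 0.005
```

Request:
play_rows(
  motion=[
    [[0.7, 0, 0], [0, 0, 0], 0],
    [[1.4, 0, 0], [0, 0, 0], 0],
    [[2, 0, 0], [0, 0, 0], 0],
  ],
)

```text
time_s: 20.9
position: [0.4604, 0.1747, 0.2225]
tcp_rot: [[0.001, 0.978, 0.208], [-0.0, 0.208, -0.978], [-1.0, 0.001, 0.0]]
force: [-2.1, -0.6, 9.7]
opening: 0.007
```

Request:
play_rows(
  motion=[
    [[0.7, 0, 0], [0, 0, 0], 0],
    [[1.3, 0, 0], [0, 0, 0], 0],
  ],
)

```text
time_s: 21.1
position: [0.4605, 0.1747, 0.2213]
tcp_rot: [[0.001, 0.978, 0.208], [-0.0, 0.208, -0.978], [-1.0, 0.001, 0.0]]
force: [-2.2, -1.4, 10.1]
opening: 0.006
```

Request:
play_rows(
  motion=[
    [[0.5, 0, 0], [0, 0, 0], 0],
    [[1, 0, 0], [0, 0, 0], 0],
  ],
)

```text
time_s: 21.3
position: [0.4605, 0.1747, 0.221]
tcp_rot: [[0.001, 0.978, 0.208], [-0.0, 0.208, -0.978], [-1.0, 0.001, 0.0]]
force: [-5.3, -0.8, 17.3]
opening: 0.002
```

It's on the hard stop, since the force jumped to 17 N. Hold, then let go.

Request:
play_rows(
  motion=[
    [[0, 0, 0], [0, 0, 0], 0],
    [[0, 0, 0], [0, 0, 0], 0],
    [[0, 0, 0], [0, 0, 0], 0],
    [[0, 0, 0], [0, 0, 0], 0],
    [[-4, 0, 0], [0, 0, 0], 0],
    [[-9, 0, 0], [0, 0, 0], 0],
    [[-16, 0, 0], [0, 0, 0], 0],
    [[-30, 0, 0], [0, 0, 0], 0],
  ],
)

```text
time_s: 22.1
position: [0.4598, 0.1745, 0.2487]
tcp_rot: [[-0.002, 0.978, 0.208], [-0.0, 0.208, -0.978], [-1.0, -0.002, -0.0]]
force: [-0.2, -0.2, -0.2]
opening: 0.007
```

Request:
play_rows(
  motion=[
    [[-20, 0, 0], [0, 0, 0], 0],
    [[-45, 0, 0], [0, 0, 0], 0],
    [[-60, 0, 25], [0, 0, 0], 0],
    [[-60, 0, 60], [0, 0, 0], 0],
    [[-60, 0, 95], [0, 0, 0], 0],
    [[-60, 0, 125], [0, 0, 0], 0],
    [[-60, 0, 125], [0, 0, 0], 0],
    [[-60, 0, 125], [0, 0, 0], 0],
  ],
)

```text
time_s: 22.9
position: [0.4863, 0.0521, 0.3089]
tcp_rot: [[-0.001, 0.979, 0.206], [0.001, 0.206, -0.979], [-1.0, -0.001, -0.001]]
force: [0.3, 0.3, -0.6]
opening: 0.005
```

Run:
```python
from h import *
from rig import bot
import pickle
C={n:bot.capture(n) for n in("scene","side","wrist")};pickle.dump(C,open("c13.pkl","wb"))
cv2.imwrite("pics/sc13.png",C["scene"]["img"])
zoom(C["side"]["img"],230,110,150,110,5,"pics/si13.png")
cv2.imwrite("pics/w13.png",C["wrist"]["img"])
w=C["wrist"]
hsv=cv2.cvtColor(w["img"],cv2.COLOR_BGR2HSV);m=cv2.inRange(hsv,(24,120,120),(34,255,255));m[:, :280]=0;m[:,370:]=0;m[230:]=0
P=[]
for v in range(0,230,5):
    x=np.where(m[v])[0]
    if 12<len(x)<40: P.append(onz(w,((x.min()+x.max())/2,v),.2)[:2])
P=np.array(P);k,b=np.polyfit(P[:,1],P[:,0],1);print(len(P),"bar yaw",np.degrees(np.arctan(-k)))
s=bot.read_state();p=s["position"];print(s["time_s"],p,s["force"],s["opening"])
```

```text
16 bar yaw 13.560103933259619
23.05 [0.48597919 0.05329303 0.30904098] [ 0.0957723  -0.29449118  0.42178968] 0.0058280444841439195
```

View pics/sc13.png

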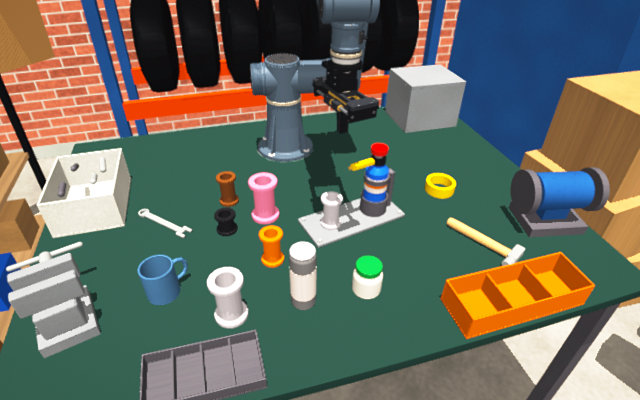

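View pics/si13.png

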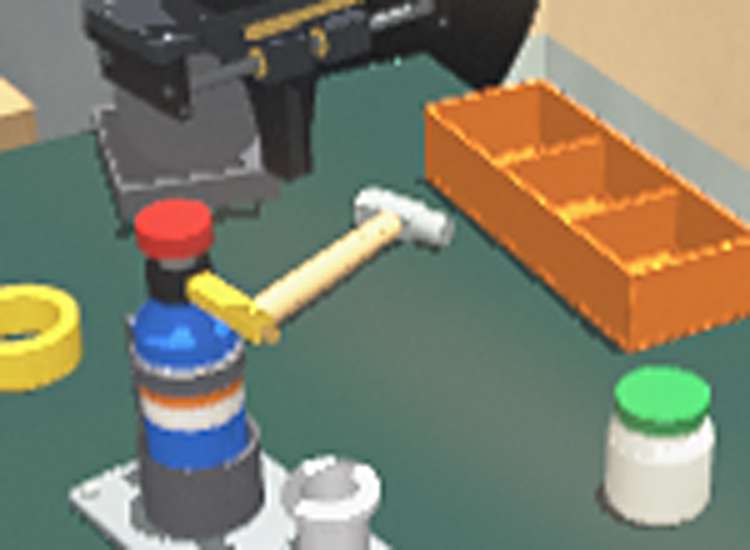

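View pics/w13.png

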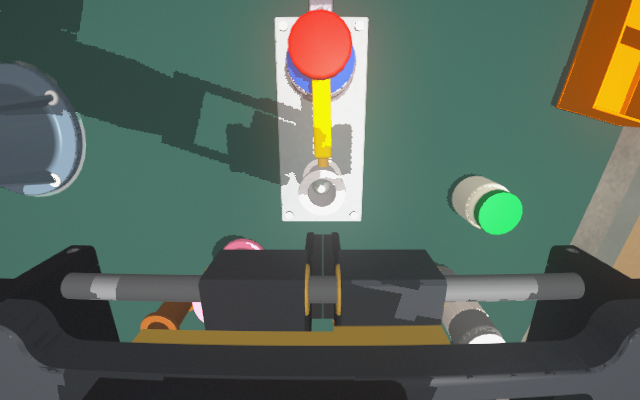

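Run:
```python
from h import *
import pickle
w=pickle.load(open("c13.pkl","rb"))["wrist"]
c=[onz(w,e,.012)[:2] for e in [(276,17),(368,17),(282,221),(361.5,221)]]
m=(c[0]+c[1])/2;n=(c[2]+c[3])/2;d=n-m;print("station yaw",np.degrees(np.arctan2(d[0],-d[1])),np.linalg.norm(d),np.linalg.norm(c[2]-c[3]))
cap=onz(w,(320,44.5),.233)[:2];tip=onz(w,(323,162),.192)[:2];d=tip-cap;print(cap,tip,np.linalg.norm(d),"spout yaw",np.degrees(np.arctan2(d[0],-d[1])))
```

```text
station yaw 11.932378653719079 0.2971703558420581 0.1292410987990134
[0.45942582 0.17306668] [0.48107642 0.08243058] 0.09318610603957521 spout yaw 13.434716298621199
```

```bash
python3 -c "
from rig import bot
print(bot.hand_in())"
```

```text
the job is handed in; nothing more can be done
None
```

The job is done and handed in at about 23 s; no verdict was reported.

- **Roller:** The smaller silver roller is on the spindle, down on the base plate and let go. It touched down with the tool at z = 0.080 m, as expected. The last pictures show it upright with the spindle inside its bore. The first grip, meant for the waist, stopped on the edge of the top flange, so I opened and gripped the flange itself.
- **Spout:** It started at about 0.93 rad and I swung it round to point at the spindle. The last wrist view puts it about 1.5° off straight (13.4–13.6° against the station's 11.9°). At the spindle that is about 4 mm to one side, so I left it. The gripper position when I let go of it suggested an error near zero, so these two checks disagree slightly.
- **Cap:** I pressed it once, slowly, after the spout was set. The force rose from about 5 to 10 N along the spring, then to 17 N on the hard stop. I held it down for roughly half a second and let go. The last pictures show it back up.
- **Other things:** The final scene view shows the other things on the bench where they were. The arm is clear of everything, with the wrist force near zero.

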